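# Hold a tube clamp shut on its riser

### The arm

A 7-joint arm with a two-finger parallel gripper is mounted at the origin on the work surface. World frame = base frame: x ahead of the robot, y to its left, z up, the work surface at z = 0. Lengths are in m, angles in rad, forces in N, time in s.
With the tool pointing down it reaches from about 0.425 to 0.875 m from the base axis. Payload 4.7 kg.
Tool frame: the origin (TCP) lies at the very end of the fingers, on their centre line; the grasp point (between the pads) lies 19 mm behind it; z points along the fingers, y is the line along which they close (so a half turn about z gives the same grasp; the last joint's range is limited). The gripper opens to 87 mm and grips with 3 to 60 N. Pads are 19 mm wide; open, the fingers measure 117 mm over their backs; the gripper's body (75 mm by 190 mm) begins 51 mm behind the grasp point.
Start: joints at [-1.145, 0.321, -0.07, 1.45, 0.023, 1.371, -0.057], TCP at [0.26, 0.596, 0.223] pointing down, gripper open.
Joint ranges: [-2.86, 2.86], [-0.3, 2.09], [-1.38, 1.24], [0.06, 2.45], [-1.56, 4.7], [0.09, 2.05], [-2.69, 2.69]. Speed limits (rad/s): [2.57, 2.57, 3.14, 3.14, 3.14, 3.14, 3.14].

### API

Orientations are given as a rotation vector (axis times angle).
In Python, from workcell import ctrl gives the robot as it stands. The module is installed in compiled form; this text tells all that it offers.
- The arm moves only by the tool step_arm, never from a script. Its argument "deltas" is a list that holds one entry, the list of rows, each a list of 7 numbers: the shift along the tool's x, y, z normalised to -1 to 1, where 1 is 300 mm, then the turn, a rotation vector about the tool's x, y, z normalised to -1 to 1, where 1 is pi rad, then the closure, from 0 (fully open) to 1 (shut). A call has 1 to 10 rows; each row is the pose to reach, as a shift and turn from the pose commanded when the call began, along the tool's axes at that moment, turning the shorter way round; what a row does not reach only later rows make up. A row lasts 1/10 s, in which the tool goes at most 50 mm and 8.59 degrees, less where a joint would pass 70% of its speed; a pose out of reach is approached as far as the arm can. A call with a number of a shift or a turn outside -1 to 1 is refused whole. A call with a gripper value outside its range is refused whole. The fingers move at their own pace and stop on an object; the grip force is fixed at half the most. Time passes only in rows, so rows that repeat a pose let the fingers close. It gives the time, the measured TCP pose, the force, the opening and the grip force at its end, in the units of the state.
- ctrl.observe(): the state, without advancing time (a new reading comes with each control period).
- ctrl.get_image(name): name is "scene" or "top" or "wrist"; returns the picture (420x560x3 uint8, red, green, blue); there is no depth.
- ctrl.calibration(name): a dict with "fx", "fy", "cx", "cy" (pixels), "R" (3x3) and "t" (3): a world point X has camera coordinates R X + t. Camera axes: x right, y down, z forward; pixel columns grow to the right and rows downward; lengths in m; the calibration is good to about 2 mm. A picture is of the moment at which its call begins: read the wrist's pose just before it. calibration takes no time and is no camera call; for the wrist camera it gives the pose at the moment of the call.
- ctrl.hand_in(): hands the job in; it is judged then, once.
The state is a dict: "time": time; "joint_pos": joint angles; "joint_velocities": joint speeds; "joint_efforts": joint torques, N m; "eef_pos": TCP position; "tcp_rot": TCP orientation; "ft_force": force on the tool from outside, world axes, zero at the start; "torque": the same for the moment, N m; "width": finger opening in m; "gripper_force": force on a finger pad.
Only numpy, scipy, OpenCV 4.12 (cv2) and the standard library are available. Lean on these libraries where they do the work, as an engineer would, in place of code of your own. Each camera call takes 0.05 s, during which the arm holds its last target. There are 200 camera calls.

### The job

Set the green base half of the tube clamp, dowels up, centred and lengthwise on the narrow yellow riser and let go of it. Then fit the orange cover half, grooves down, over the two dowels and press it down against the spring plunger until the two halves meet with no gap. Finish while still holding the pair firmly pressed shut with the gripper on the cover, ready for a colleague to fasten it, and leave the tape roll, the blue bin and the stack of discs where they are.

Things in the scene. Friction and masses are not known exactly. Their poses are not given: they have to be found in the camera images.
- base_half: Green lower clamp half, free, 114 x 50 x 25 mm (x, y, z) without dowels, 0.3-0.55 kg, starts flat, dowels up. Origin: centre of underside, z up. Two grooves along y in the top, 16 wide, 8 deep, at x = +-19. Two brass dowels, 10 mm dia., 17 mm tall on the top face at x = +-42, y = 0, last 5 mm tapered. Black sprung plunger mid-top. Grip the 50 mm width at its middle (22 mm wide land).
- cover_half: Orange upper half, free, 114 x 50 x 22 mm, 0.2-0.37 kg, starts flat, grooves down, as fitted. Origin: centre of underside, z up. Two through holes, 12 mm dia., at x = +-42, y = 0. Fits either way round. Grip the 50 mm width at its middle. Unpressed on the dowels it rests on the plunger, gap about 6 mm; fully home its origin is 25 mm above that of base_half.
- riser: Fixed steel riser on the table, 60 mm high: dark foot 90 x 70 x 12 mm, yellow stem and a yellow top pad 84 x 36 x 12 mm (x, y, z). Origin at the centre of its underside, x along the length of the pad. The base half overhangs it on all sides.
- riser_top (a point): Centre of the top face of the riser's pad, 60 mm above the table; axes as the riser.
- dowel0 (a point): Tip of the dowel at x = -42 mm of the base half, 42 mm above its underside.
- dowel1 (a point): Tip of the dowel at x = +42 mm of the base half, 42 mm above its underside.
- hole0 (a point): Centre of the hole at x = -42 mm of the cover half, level with its underside.
- hole1 (a point): Centre of the hole at x = +42 mm of the cover half, level with its underside.
- plunger (a joint): How far the spring plunger in the base half is pressed in: 0 standing proud by 6 mm, 0.006 m when flush. It pushes back with 5 N at first and about 10 N when flush; then the two halves meet metal to metal.
- tape_roll: Bystander: loose yellow roll of tape lying flat, 90 mm outside diameter, 25 mm high. Origin at the centre of its underside.
- blue_bin: Bystander: small open blue plastic bin, 90 x 120 x 50 mm. Origin at the centre of its underside.
- plate_stack: Bystander: stack of dark steel discs (one piece), 80 mm in diameter, 36 mm high. Origin at the centre of its underside.

How it is judged:
By the outcome, as a careful person would: the job done as asked, in the order asked, and still so for the second after the job is handed in, while the arm keeps its last pose, push and grip.
It also fails if it takes over 54 s, if anything falls off the work surface, if the arm or the gripper's body presses on something with over 40 N, if the wrist force passes 120 N, or if a joint passes its speed limit or range.

## Working session

There is one attempt and no reset: what is moved stays moved. The work goes in short steps, Python scripts to look and compute and a tool call to move; the robot and the scene stay as the last step left them, time stands still between calls to the robot, and variables do not carry over. Pictures are saved under pics/ and viewed, at most 10 in all, crops included, and the job is handed in when it is done.

Besides the shell and the picture viewer there is one more tool, called after "Request:" as name([rows], argument=value, ...), one row to a line, values as JSON. step_arm: Moves the arm, as the interface text tells. Scaled input: -1 to 1 covers 300 mm each way for a shift and pi rad each way for a turn. Its arguments: {"type":"object","properties":{"deltas":{"type":"array"}},"required":["deltas"]}

```bash
mkdir -p pics
python3 - <<'E'
from workcell import ctrl
import cv2,numpy as np
s=ctrl.observe();print({k:np.round(v,3).tolist() for k,v in s.items()})
for n in("scene","top"):
    cv2.imwrite(f"pics/{n}0.png",ctrl.get_image(n)[:,:,::-1])
    c=ctrl.calibration(n);print(n,{k:np.round(v,3).tolist() for k,v in c.items()}, -np.array(c["R"]).T@c["t"])
E
```

```text
{'time': 0.0, 'joint_pos': [-1.145, 0.322, -0.07, 1.452, 0.023, 1.371, -0.057], 'joint_velocities': [0.001, -0.0, 0.0, 0.0, -0.002, -0.001, 0.0], 'joint_efforts': [-0.001, -49.129, -0.404, -31.254, -0.064, 0.044, 0.0], 'eef_pos': [0.26, 0.595, 0.221], 'tcp_rot': [-0.642, -3.075, 0.003], 'ft_force': [-0.551, 0.35, -0.354], 'torque': [0.033, 0.057, -0.02], 'gripper_force': 0.0, 'width': 0.087}
scene {'fx': 423.272, 'fy': 423.272, 'cx': 282.86, 'cy': 214.378, 'R': [[-0.459, 0.888, -0.009], [0.752, 0.383, -0.536], [-0.473, -0.253, -0.844]], 't': [0.262, -0.401, 1.414]} [1.09066302 0.27815855 0.98098491]
top {'fx': 392.33, 'fy': 392.33, 'cx': 279.474, 'cy': 204.0, 'R': [[0.13, -0.991, -0.003], [-0.967, -0.126, -0.222], [0.22, 0.032, -0.975]], 't': [-0.055, 0.605, 0.748]} [ 0.42799486 -0.00202863  0.86399843]
```

View pics/top0.png

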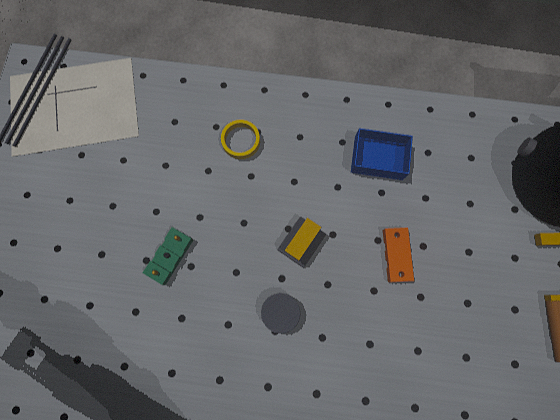

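View pics/scene0.png

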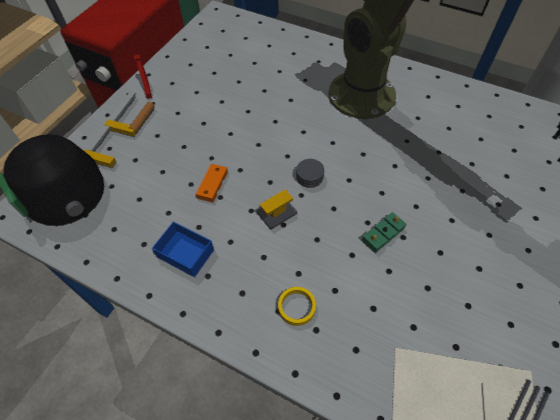

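The top view shows the green base at about (168,256), the riser pad at (303,240) and the orange cover at (399,255). The bystanders are the tape (240,138), the bin (382,154) and the discs (283,313). The scene view shows the same layout.

```bash
cat > h.py <<'E'
from workcell import ctrl
import cv2,numpy as np
from scipy.spatial.transform import Rotation as Ro
HSV={"green":((65,90,30),(90,255,255)),"orange":((4,170,80),(17,255,255)),"yellow":((20,150,80),(32,255,255))}
def shot(n,save=None):
    c=ctrl.calibration(n);im=ctrl.get_image(n)
    if save: cv2.imwrite(f"pics/{save}.png",im[:,:,::-1])
    return im,c
def ray(px,c,z):
    px=np.atleast_2d(px).astype(float);R=np.array(c["R"]);o=-R.T@np.array(c["t"])
    d=np.c_[(px[:,0]-c["cx"])/c["fx"],(px[:,1]-c["cy"])/c["fy"],np.ones(len(px))]@R
    return (o+d*((z-o[2])/d[:,2])[:,None])
def rects(im,c,col,z,amin=150):
    m=cv2.inRange(cv2.cvtColor(im,cv2.COLOR_RGB2HSV),*[np.array(v) for v in HSV[col]])
    m=cv2.morphologyEx(m,cv2.MORPH_CLOSE,np.ones((5,5)))
    out=[]
    for k in cv2.findContours(m,cv2.RETR_EXTERNAL,cv2.CHAIN_APPROX_NONE)[0]:
        if cv2.contourArea(k)<amin: continue
        w=ray(k[:,0],c,z)[:,:2]
        (x,y),(a,b),t=cv2.minAreaRect((w*1000).astype(np.float32))
        if a<b: a,b,t=b,a,t+90
        out.append((round(x,1),round(y,1),round(a,1),round(b,1),round((t+90)%180-90,1),k[:,0].mean(0).round().tolist()))
    return out
def go(xy,z,yaw,tilt=None):
    """normalised row from present measured pose to a tool-down pose with closing axis y at world angle yaw (deg)"""
    s=ctrl.observe();p=np.array(s["eef_pos"]);R=Ro.from_rotvec(s["tcp_rot"])
    best=None
    for k in(0,180):
        a=np.radians(yaw+k);y=np.array([np.cos(a),np.sin(a),0]);zz=np.array([0,0,-1.]);T=Ro.from_matrix(np.c_[np.cross(y,zz),y,zz])
        r=(R.inv()*T).as_rotvec()
        if best is None or np.linalg.norm(r)<np.linalg.norm(best): best=r
    d=R.inv().apply(np.array([*xy,z])-p)
    return np.r_[d/.3,best/np.pi].round(4).tolist()
E
python3 - <<'E'
from h import *
for n in("top","scene"):
    im,c=shot(n)
    for col,z in(("green",.025),("orange",.022),("yellow",.06)): print(n,col,rects(im,c,col,z))
s=ctrl.observe();R=Ro.from_rotvec(s["tcp_rot"]).as_matrix();print(R.round(3))
c=ctrl.calibration("wrist");Rw=np.array(c["R"]);o=-Rw.T@c["t"];print("cam in tool",R.T@(o-s["eef_pos"]),(Rw@R).round(3),c["fx"])
E
```

```text
top green [(474.5, 247.5, 112.6, 55.5, -22.2, [168.0, 256.0])]
top orange [(541.8, -239.3, 112.5, 54.6, 10.0, [398.0, 255.0])]
top yellow [(608.4, -531.9, 50.3, 22.7, -82.5, [548.0, 239.0]), (543.1, -32.5, 83.0, 35.4, -27.2, [303.0, 239.0]), (745.2, 129.3, 84.0, 83.3, 8.1, [240.0, 138.0])]
scene green [(482.7, 249.7, 123.4, 53.6, -22.2, [384.0, 231.0]), (843.1, -710.4, 185.2, 28.0, 68.8, [11.0, 195.0]), (-112.0, -755.6, 163.9, 69.1, 41.2, [188.0, 9.0])]
scene orange [(548.0, -237.6, 123.4, 55.0, 9.7, [212.0, 182.0])]
scene yellow [(777.2, 142.1, 87.5, 84.3, 27.2, [297.0, 306.0]), (550.2, -24.4, 84.1, 55.0, -27.3, [277.0, 203.0]), (638.0, -551.1, 109.8, 28.8, -88.2, [101.0, 157.0]), (517.3, -570.8, 108.3, 28.1, -88.0, [121.0, 126.0])]
[[-0.916  0.4   -0.   ]
 [ 0.4    0.916 -0.001]
 [-0.    -0.001 -1.   ]]
cam in tool [ 0.0720314  -0.00066256 -0.16177924] [[ 0.001  1.     0.001]
 [-0.965  0.001 -0.262]
 [-0.262 -0.     0.965]] 293.1790857219685
```

Run:
```python
from h import *
print(go([.476,.248],.15,67.8))
```

```text
[-1.1229, -0.7728, 0.2406, -0.0004, 0.0, -0.0077]
```

Request:
step_arm([
  [[-1, -0.7728, 0.2406, 0, 0, -0.0077, 0], [-1, -0.7728, 0.2406, 0, 0, -0.0077, 0], [-1, -0.7728, 0.2406, 0, 0, -0.0077, 0], [-1, -0.7728, 0.2406, 0, 0, -0.0077, 0], [-1, -0.7728, 0.2406, 0, 0, -0.0077, 0], [-1, -0.7728, 0.2406, 0, 0, -0.0077, 0], [-1, -0.7728, 0.2406, 0, 0, -0.0077, 0], [-1, -0.7728, 0.2406, 0, 0, -0.0077, 0], [-1, -0.7728, 0.2406, 0, 0, -0.0077, 0]],
])

```text
time: 1.1
eef_pos: [0.4448, 0.2566, 0.1494]
tcp_rot: [0.62, 3.079, -0.005]
ft_force: [-0.2, 0.3, 0.5]
width: 0.0872
gripper_force: 0.0
```

Request:
step_arm([
  [[-0.123, 0, 0, 0, 0, 0, 0], [-0.123, 0, 0, 0, 0, 0, 0], [-0.123, 0, 0, 0, 0, 0, 0], [-0.123, 0, 0, 0, 0, 0, 0]],
])

```text
time: 1.5
eef_pos: [0.4755, 0.2502, 0.1502]
tcp_rot: [-0.603, -3.082, -0.0]
ft_force: [0.8, -0.3, -0.2]
width: 0.0871
gripper_force: 0.0
```

Run:
```python
from h import *
im,c=shot("wrist","w1")
s=ctrl.observe();print(s["time"],s["eef_pos"],s["tcp_rot"],s["joint_pos"])
print(rects(im,c,"green",.025))
print(go([.476,.248],.15,67.8))
```

```text
1.55 [0.47540892 0.25028914 0.15025172] [-6.01919291e-01 -3.08262143e+00 -2.32624980e-04] [-0.70912757  0.12978869  0.18983507  1.83261229 -0.02704878  1.18210006
  0.67453803]
[(474.3, 249.3, 113.0, 49.0, -22.1, [281.0, 206.0])]
[-0.0047, -0.0063, 0.0008, 0.0, -0.0002, 0.0006]
```

View pics/w1.png

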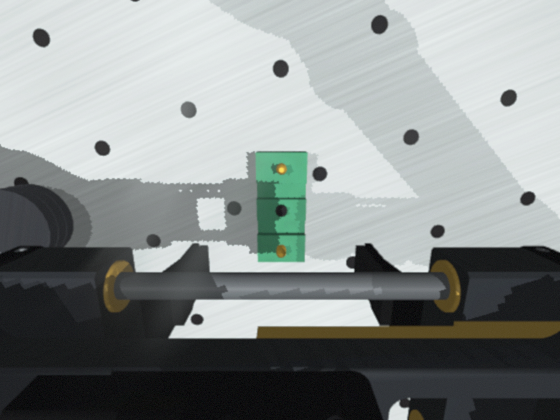

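The wrist view shows the base centred at (281,206), and its size matches (113 x 49 mm). I'll descend and grip.

Run:
```python
from h import *
print(go([.4743,.2493],.003,67.9))
```

```text
[0.0018, -0.0044, 0.4908, 0.0, -0.0002, 0.0]
```

Request:
step_arm([
  [[0.0018, -0.0044, 0.15, 0, 0, 0, 0], [0.0018, -0.0044, 0.3, 0, 0, 0, 0], [0.0018, -0.0044, 0.42, 0, 0, 0, 0], [0.0018, -0.0044, 0.47, 0, 0, 0, 0], [0.0018, -0.0044, 0.49, 0, 0, 0, 0], [0.0018, -0.0044, 0.49, 0, 0, 0, 0], [0.0018, -0.0044, 0.49, 0, 0, 0, 0]],
])

```text
time: 2.25
eef_pos: [0.4762, 0.2491, 0.0046]
tcp_rot: [0.604, 3.082, 0.003]
ft_force: [0.0, -0.5, 0.4]
width: 0.0872
gripper_force: 0.0
```

Request:
step_arm([
  [[0, 0, 0, 0, 0, 0, 0.6], [0, 0, 0, 0, 0, 0, 1], [0, 0, 0, 0, 0, 0, 1], [0, 0, 0, 0, 0, 0, 1], [0, 0, 0, 0, 0, 0, 1], [0, 0, 0, 0, 0, 0, 1], [0, 0, 0, 0, 0, 0, 1]],
])

```text
time: 2.95
eef_pos: [0.4757, 0.2485, 0.0035]
tcp_rot: [0.605, 3.082, 0.001]
ft_force: [-0.0, 0.4, -0.4]
width: 0.0497
gripper_force: 30.0
```

Request:
step_arm([
  [[0, 0, -0.1, 0, 0, 0, 1], [0, 0, -0.23, 0, 0, 0, 1], [0, 0, -0.38, 0, 0, 0, 1], [0, 0, -0.52, 0, 0, 0, 1], [0, 0, -0.6, 0, 0, 0, 1], [0, 0, -0.65, 0, 0, 0, 1], [0, 0, -0.65, 0, 0, 0, 1]],
])

```text
time: 3.65
eef_pos: [0.4761, 0.2484, 0.1996]
tcp_rot: [0.605, 3.081, 0.003]
ft_force: [0.2, -0.9, -3.8]
width: 0.05
gripper_force: 30.0
```

Run:
```python
from h import *
s=ctrl.observe();print(s["eef_pos"],s["width"],s["ft_force"])
print(go([.633,-.075],.2,62.8))
```

```text
[0.4761217  0.24844053 0.1995766 ] 0.05002866665101987 [ 0.2257065  -0.85451664 -3.83094565]
[-0.8917, -0.8005, -0.0017, 0.0006, 0.0004, 0.0277]
```

Request:
step_arm([
  [[-0.08, -0.07, 0, 0, 0, 0.003, 1], [-0.19, -0.17, 0, 0, 0, 0.01, 1], [-0.3, -0.27, 0, 0, 0, 0.0277, 1], [-0.41, -0.37, 0, 0, 0, 0.0277, 1], [-0.52, -0.47, 0, 0, 0, 0.0277, 1], [-0.63, -0.57, 0, 0, 0, 0.0277, 1], [-0.74, -0.66, 0, 0, 0, 0.0277, 1], [-0.83, -0.75, 0, 0, 0, 0.0277, 1], [-0.8917, -0.8005, 0, 0, 0, 0.0277, 1], [-0.8917, -0.8005, 0, 0, 0, 0.0277, 1]],
])

```text
time: 4.65
eef_pos: [0.6315, -0.0811, 0.1951]
tcp_rot: [-0.749, -3.048, 0.008]
ft_force: [-0.2, -0.9, -3.0]
width: 0.0499
gripper_force: 30.0
```

Request:
step_arm([
  [[0, 0, 0, 0, 0, 0, 1], [0, 0, 0, 0, 0, 0, 1]],
])

```text
time: 4.85
eef_pos: [0.6314, -0.0734, 0.1965]
tcp_rot: [-0.735, -3.051, -0.001]
ft_force: [-1.1, 0.0, -3.3]
width: 0.0496
gripper_force: 30.0
```

Run:
```python
from h import *
im,c=shot("wrist","w2")
s=ctrl.observe();print(s["time"],s["eef_pos"],s["tcp_rot"],s["joint_pos"])
print("riser",rects(im,c,"yellow",.06,800))
print("base",rects(im,c,"green",s["eef_pos"][2]+.022,800))
```

```text
4.9 [ 0.63169726 -0.07319353  0.19712206] [-7.34304009e-01 -3.05219093e+00 -9.39832020e-04] [-0.29082516  0.32072282  0.45735969  1.53805359 -0.14508336  1.31870836
  1.28148124]
riser [(797.6, -72.6, 389.9, 20.4, 63.0, [346.0, 331.0]), (735.5, 111.3, 90.5, 78.2, 48.6, [484.0, 214.0]), (543.5, -34.2, 82.5, 36.1, -27.0, [277.0, 108.0])]
base [(649.0, -83.1, 47.6, 14.7, 63.0, [281.0, 312.0]), (603.1, -59.8, 55.3, 49.5, -26.4, [281.0, 217.0])]
```

View pics/w2.png

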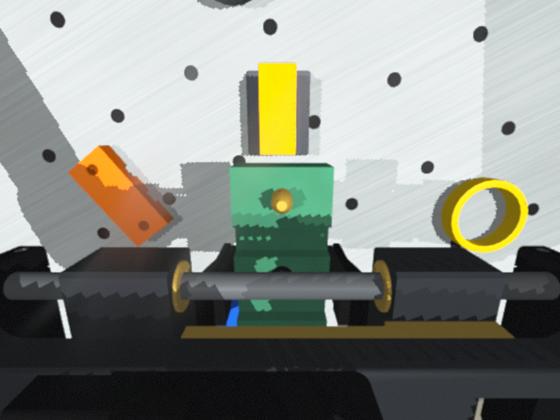

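The wrist view shows the riser pad at (277,108), about 82.5 x 36 mm at −27°. The held base has its front edge at row 165. The two views of the riser agree within 2 mm.

Run:
```python
from h import *
print(go([.5451,-.0347],.10,62.9))
```

```text
[0.3147, -0.017, 0.3245, 0.0, -0.0008, 0.0003]
```

Request:
step_arm([
  [[0.08, 0, 0.02, 0, 0, 0, 1], [0.18, -0.01, 0.06, 0, 0, 0, 1], [0.27, -0.017, 0.15, 0, 0, 0, 1], [0.3147, -0.017, 0.25, 0, 0, 0, 1], [0.3147, -0.017, 0.31, 0, 0, 0, 1], [0.3147, -0.017, 0.3245, 0, 0, 0, 1], [0.3147, -0.017, 0.3245, 0, 0, 0, 1], [0.3147, -0.017, 0.3245, 0, 0, 0, 1]],
])

```text
time: 5.7
eef_pos: [0.5473, -0.0365, 0.1023]
tcp_rot: [0.737, 3.052, 0.001]
ft_force: [0.0, 0.1, -3.9]
width: 0.0498
gripper_force: 30.0
```

Run:
```python
from h import *
s=ctrl.observe();print(s["eef_pos"],s["ft_force"])
print(go([.5451,-.0347],.066,62.9))
```

```text
[ 0.54725896 -0.03651805  0.1022987 ] [ 0.01447864  0.0752043  -3.94613626]
[0.0094, 0.002, 0.121, 0.0003, 0.0006, -0.0004]
```

Request:
step_arm([
  [[0.009, 0.002, 0.05, 0, 0, 0, 1], [0.009, 0.002, 0.09, 0, 0, 0, 1], [0.009, 0.002, 0.11, 0, 0, 0, 1], [0.009, 0.002, 0.121, 0, 0, 0, 1], [0.009, 0.002, 0.121, 0, 0, 0, 1], [0.009, 0.002, 0.121, 0, 0, 0, 1]],
])

```text
time: 6.3
eef_pos: [0.5444, -0.035, 0.0651]
tcp_rot: [0.739, 3.053, 0.0]
ft_force: [-0.3, -1.0, -3.7]
width: 0.0499
gripper_force: 30.0
```

Run:
```python
from h import *
s=ctrl.observe();print(s["eef_pos"],s["ft_force"])
print(go([.5451,-.0347],.0635,62.9))
```

```text
[ 0.54440464 -0.03499728  0.06512379] [-0.34571634 -1.04355031 -3.67864176]
[-0.0016, 0.0019, 0.0054, 0.0001, 0.0002, -0.0006]
```

Request:
step_arm([
  [[0, 0, 0.003, 0, 0, 0, 1], [0, 0, 0.006, 0, 0, 0, 1], [0, 0, 0.006, 0, 0, 0, 1]],
])

```text
time: 6.6
eef_pos: [0.5444, -0.0349, 0.0635]
tcp_rot: [0.738, 3.053, 0.001]
ft_force: [-0.8, -0.6, -0.5]
width: 0.0496
gripper_force: 30.0
```

Request:
step_arm([
  [[0, 0, 0.002, 0, 0, 0, 1], [0, 0, 0.002, 0, 0, 0, 0], [0, 0, 0.002, 0, 0, 0, 0], [0, 0, 0.002, 0, 0, 0, 0], [0, 0, 0, 0, 0, 0, 0]],
])

```text
time: 7.1
eef_pos: [0.544, -0.0348, 0.0629]
tcp_rot: [0.738, 3.053, 0.0]
ft_force: [0.7, 1.0, -0.9]
width: 0.0742
gripper_force: 0.0
```

Request:
step_arm([
  [[0, 0, -0.05, 0, 0, 0, 0], [0, 0, -0.15, 0, 0, 0, 0], [0, 0, -0.3, 0, 0, 0, 0], [0, 0, -0.4, 0, 0, 0, 0], [0, 0, -0.45, 0, 0, 0, 0], [0, 0, -0.45, 0, 0, 0, 0], [0, 0, -0.45, 0, 0, 0, 0]],
])

```text
time: 7.8
eef_pos: [0.5433, -0.0348, 0.197]
tcp_rot: [-0.738, -3.052, 0.0]
ft_force: [-0.9, 0.6, -0.2]
width: 0.0871
gripper_force: 0.0
```

Run:
```python
from h import *
im,c=shot("wrist","w3")
s=ctrl.observe();print(s["time"],s["eef_pos"],s["tcp_rot"])
print("base",rects(im,c,"green",.085,800))
t,ct=shot("top");print("top",rects(t,ct,"green",.085,300))
print(go([.5415,-.2385],.15,100))
```

```text
7.85 [ 0.54284467 -0.03478217  0.19618711] [-7.37685270e-01 -3.05091636e+00  1.29399869e-03]
base [(542.5, -34.6, 112.7, 49.2, -26.6, [282.0, 209.0])]
top []
[-0.3072, -0.6054, 0.1531, -0.0003, -0.0011, -0.2066]
```

View pics/w3.png

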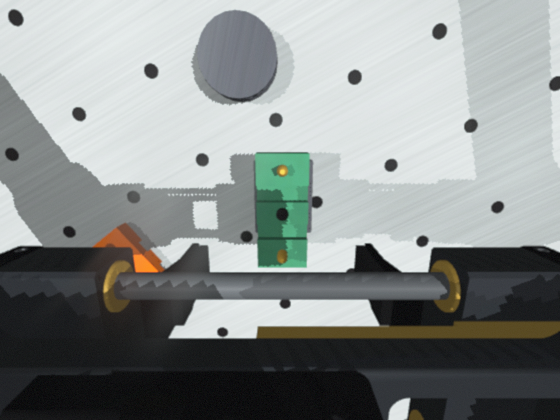

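The base sits on the riser at (542.5, −34.6) mm, about 1 mm off centre. In the picture its dowels are at (282,170) and (281,256). Next is the cover.

Request:
step_arm([
  [[-0.04, -0.08, 0, 0, 0, -0.02, 0], [-0.1, -0.2, 0, 0, 0, -0.06, 0], [-0.17, -0.33, 0, 0, 0, -0.1, 0], [-0.23, -0.46, 0.05, 0, 0, -0.14, 0], [-0.28, -0.56, 0.1, 0, 0, -0.18, 0], [-0.3072, -0.6054, 0.1531, 0, 0, -0.2066, 0], [-0.3072, -0.6054, 0.1531, 0, 0, -0.2066, 0], [-0.3072, -0.6054, 0.1531, 0, 0, -0.2066, 0], [-0.3072, -0.6054, 0.1531, 0, 0, -0.2066, 0]],
])

```text
time: 8.8
eef_pos: [0.5434, -0.2369, 0.1519]
tcp_rot: [0.275, -3.129, -0.001]
ft_force: [0.0, 0.6, 1.1]
width: 0.0868
gripper_force: 0.0
```

Run:
```python
from h import *
im,c=shot("wrist","w4")
s=ctrl.observe();print(s["time"],s["eef_pos"],s["tcp_rot"],s["joint_pos"])
print("cover",rects(im,c,"orange",.022,800))
```

```text
8.85 [ 0.54366215 -0.23686004  0.15229908] [-2.76116819e-01  3.12879612e+00  9.68739187e-04] [-0.08241115  0.26283517  0.52776105  1.707524   -0.14128683  1.20875423
  2.22742057]
cover [(536.5, -244.8, 102.4, 48.0, 9.3, [270.0, 189.0])]
```

View pics/w4.png

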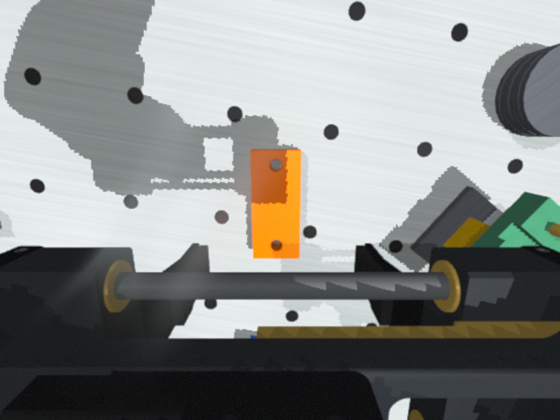

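Run:
```python
import h;from h import *
h.HSV["orange"]=((3,170,80),(24,255,255))
im=cv2.imread("pics/w4.png")[:,:,::-1].copy();c=ctrl.calibration("wrist")
print("cover",rects(im,c,"orange",.022,800))
g=cv2.cvtColor(im,cv2.COLOR_RGB2HSV)
def cen(u,v,m,r=12):
    ys,xs=np.nonzero(m[v-r:v+r+1,u-r:u+r+1]);return (xs.mean()+u-r,ys.mean()+v-r,len(xs))
m=(g[...,1]<150)|(g[...,2]<110)
for u,v in((276,165),(277,245)):
    a=cen(u,v,m,9);print(a,ray(a[:2],c,.022))
# dowels from w3
s3=np.array([.54284467,-.03478217,.19618711]);R3=Ro.from_rotvec([-7.37685270e-01,-3.05091636,1.29399869e-03]).as_matrix()
s=ctrl.observe();R=Ro.from_rotvec(s["tcp_rot"]).as_matrix();Rc=np.array(c["R"]);o=-Rc.T@c["t"]
oc=R.T@(o-s["eef_pos"]);Rct=Rc@R
c3=dict(c);c3["R"]=Rct@R3.T;c3["t"]=-c3["R"]@(s3+R3@oc)
i3=cv2.cvtColor(cv2.imread("pics/w3.png"),cv2.COLOR_BGR2HSV)
m3=(i3[...,0]<40)&(i3[...,1]>100)
P=[]
for u,v in((282,170),(281,256)):
    a=cen(u,v,m3,12);p=ray(a[:2],c3,.100)[0];P.append(p);print("dowel",a,p)
d=P[1]-P[0];print(np.linalg.norm(d),(P[0]+P[1])/2,np.degrees(np.arctan2(d[1],d[0])))
```

```text
cover [(542.0, -243.9, 112.4, 48.9, 10.0, [276.0, 203.0])]
(np.float64(275.4230769230769), np.float64(163.97115384615384), 104) [[ 0.49992076 -0.25106917  0.022     ]]
(np.float64(275.8695652173913), np.float64(241.69565217391303), 23) [[ 0.57999801 -0.2367229   0.022     ]]
dowel (np.float64(281.98924731182797), np.float64(170.20430107526883), 93) [ 0.50400066 -0.01497665  0.1       ]
dowel (np.float64(281.5892857142857), np.float64(255.98214285714283), 112) [ 0.57572346 -0.0521217   0.1       ]
0.08077075253374909 [ 0.53986206 -0.03354917  0.1       ] -27.379517694323056
```

The cover is at (276,203), measuring 112 x 49 mm at 10°, with its holes at about (276,165) and (277,245). The dowels are 81–84 mm apart, as they should be. I'll descend and grip it.

Run:
```python
from h import *
print(go([.542,-.2435],.003,100))
```

```text
[0.0097, -0.0211, 0.4976, 0.0002, 0.0002, 0.0005]
```

Request:
step_arm([
  [[0.0097, -0.0211, 0.12, 0, 0, 0, 0], [0.0097, -0.0211, 0.27, 0, 0, 0, 0], [0.0097, -0.0211, 0.4, 0, 0, 0, 0], [0.0097, -0.0211, 0.46, 0, 0, 0, 0], [0.0097, -0.0211, 0.49, 0, 0, 0, 0], [0.0097, -0.0211, 0.495, 0, 0, 0, 0], [0.0097, -0.0211, 0.495, 0, 0, 0, 0]],
])

```text
time: 9.55
eef_pos: [0.5424, -0.2452, 0.0047]
tcp_rot: [-0.274, 3.128, -0.001]
ft_force: [0.2, 0.6, -0.2]
width: 0.0868
gripper_force: 0.0
```

Run:
```python
from h import *
print(ctrl.observe()["eef_pos"],go([.542,-.2435],.003,100))
```

```text
[ 0.54235255 -0.24517494  0.00472849] [0.0002, 0.0057, 0.0058, -0.0002, 0.0006, 0.0002]
```

Request:
step_arm([
  [[0, 0.003, 0.005, 0, 0, 0, 0], [0, 0.003, 0.005, 0, 0, 0, 1], [0, 0.003, 0.005, 0, 0, 0, 1], [0, 0.003, 0.005, 0, 0, 0, 1], [0, 0.003, 0.005, 0, 0, 0, 1], [0, 0.003, 0.005, 0, 0, 0, 1], [0, 0.003, 0.005, 0, 0, 0, 1], [0, 0.003, 0.005, 0, 0, 0, 1]],
])

```text
time: 10.35
eef_pos: [0.541, -0.2442, 0.002]
tcp_rot: [0.274, -3.13, -0.001]
ft_force: [0.3, 1.5, 0.9]
width: 0.0496
gripper_force: 30.0
```

Request:
step_arm([
  [[0, 0, -0.1, 0, 0, 0, 1], [0, 0, -0.23, 0, 0, 0, 1], [0, 0, -0.38, 0, 0, 0, 1], [0, 0, -0.52, 0, 0, 0, 1], [0, 0, -0.6, 0, 0, 0, 1], [0, 0, -0.65, 0, 0, 0, 1], [0, 0, -0.65, 0, 0, 0, 1]],
])

```text
time: 11.05
eef_pos: [0.5418, -0.2448, 0.1984]
tcp_rot: [-0.273, 3.127, -0.001]
ft_force: [0.9, 0.1, -2.2]
width: 0.0497
gripper_force: 30.0
```

Run:
```python
from h import *
s=ctrl.observe();print(s["eef_pos"],s["width"],s["ft_force"],s["joint_pos"])
print(go([.5425+.107,-.0345-.055],.2,63.0))
```

```text
[ 0.54178157 -0.24483141  0.19840853] 0.049664806030622136 [ 0.91649818  0.13117136 -2.21771181] [-0.08565787  0.22997031  0.54459441  1.64976557 -0.12372679  1.29341248
  2.22613649]
[-0.4435, 0.4476, -0.0046, -0.0001, 0.0009, 0.2055]
```

Request:
step_arm([
  [[-0.05, 0.05, 0, 0, 0, 0.02, 1], [-0.12, 0.12, 0, 0, 0, 0.06, 1], [-0.2, 0.2, 0, 0, 0, 0.1, 1], [-0.28, 0.28, 0, 0, 0, 0.14, 1], [-0.36, 0.36, 0, 0, 0, 0.18, 1], [-0.42, 0.42, 0, 0, 0, 0.2, 1], [-0.4435, 0.4476, 0, 0, 0, 0.2055, 1], [-0.4435, 0.4476, 0, 0, 0, 0.2055, 1], [-0.4435, 0.4476, 0, 0, 0, 0.2055, 1], [-0.4435, 0.4476, 0, 0, 0, 0.2055, 1]],
])

```text
time: 12.05
eef_pos: [0.6476, -0.0909, 0.1961]
tcp_rot: [-0.736, -3.053, 0.002]
ft_force: [-0.7, -0.7, -2.8]
width: 0.0498
gripper_force: 30.0
```

Run:
```python
import h;from h import *
h.HSV["orange"]=((3,170,80),(24,255,255))
s=ctrl.observe();im,c=shot("wrist","w5")
print(s["time"],s["eef_pos"],s["tcp_rot"],s["joint_pos"])
R=Ro.from_rotvec(s["tcp_rot"])
def tf(w,z): return R.inv().apply(np.array([w[0]/1e3,w[1]/1e3,z])-s["eef_pos"])*1e3
print("base",rects(im,c,"green",.085,800))
z=s["eef_pos"][2]+.0195
print("cover",[(r,tf(r,z)) for r in rects(im,c,"orange",z,800)])
```

```text
12.05 [ 0.64762711 -0.09093687  0.19605694] [-7.35926996e-01 -3.05260338e+00  1.86666584e-03] [-0.31679303  0.37179982  0.54017968  1.49370895 -0.19238773  1.33110126
  1.33688039]
base [(542.8, -35.1, 113.3, 49.8, -27.6, [285.0, 74.0])]
cover [((667.5, -101.9, 48.7, 16.4, 63.0, [281.0, 313.0]), array([-22.66177283,  -0.73266397, -19.52636813])), ((621.1, -78.3, 54.3, 50.2, -27.0, [281.0, 220.0]), array([ 29.39490288,  -0.86873394, -19.46312599])), ((662.3, 28.3, 30.5, 20.0, -37.9, [512.0, 200.0]), array([ 41.2964721 , 112.79448683, -19.62090595]))]
```

View pics/w5.png

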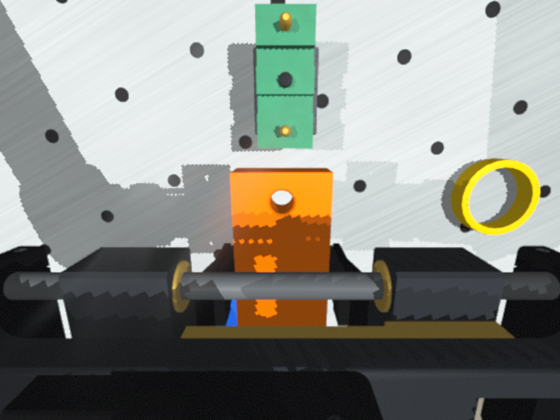

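The picture shows the base dowels at (285,20) and (285,131) and the held cover's front hole at (282,199). Both parts show the same sideways camera bias (about −0.8 mm), so the TCP alignment is good.

Run:
```python
from h import *
print(go([.5420,-.0338],.125,62.8))
```

```text
[0.4006, 0.0089, 0.2386, -0.0003, -0.0002, 0.0004]
```

Request:
step_arm([
  [[0.08, 0, 0, 0, 0, 0, 1], [0.19, 0, 0, 0, 0, 0, 1], [0.3, 0.005, 0, 0, 0, 0, 1], [0.37, 0.0089, 0.03, 0, 0, 0, 1], [0.4006, 0.0089, 0.12, 0, 0, 0, 1], [0.4006, 0.0089, 0.2, 0, 0, 0, 1], [0.4006, 0.0089, 0.2386, 0, 0, 0, 1], [0.4006, 0.0089, 0.2386, 0, 0, 0, 1], [0.4006, 0.0089, 0.2386, 0, 0, 0, 1]],
])

```text
time: 13.0
eef_pos: [0.5435, -0.0329, 0.1263]
tcp_rot: [0.735, 3.053, 0.0]
ft_force: [-0.0, -0.6, -2.2]
width: 0.0495
gripper_force: 30.0
```

Request:
step_arm([
  [[0, 0, 0, 0, 0, 0, 1]],
])

```text
time: 13.1
eef_pos: [0.544, -0.0326, 0.1268]
tcp_rot: [0.734, 3.052, 0.001]
ft_force: [-0.2, -0.0, -1.9]
width: 0.0495
gripper_force: 30.0
```

Run:
```python
from h import *
s=ctrl.observe();print(s["eef_pos"],s["tcp_rot"],s["ft_force"])
print(go([.5420,-.0338],.108,62.8))
```

```text
[ 0.54403511 -0.03263501  0.12677143] [7.33805555e-01 3.05227993e+00 9.80992367e-04] [-0.19703242 -0.01760903 -1.94988131]
[0.0044, -0.0066, 0.0626, 0.0004, 0.0007, 0.0009]
```

Request:
step_arm([
  [[0.0044, -0.0066, 0.02, 0, 0, 0.0009, 1], [0.0044, -0.0066, 0.045, 0, 0, 0.0009, 1], [0.0044, -0.0066, 0.06, 0, 0, 0.0009, 1], [0.0044, -0.0066, 0.06, 0, 0, 0.0009, 1], [0.0044, -0.0066, 0.06, 0, 0, 0.0009, 1]],
])

```text
time: 13.6
eef_pos: [0.5407, -0.0333, 0.1072]
tcp_rot: [-0.737, -3.053, 0.0]
ft_force: [0.1, -0.3, -2.1]
width: 0.0496
gripper_force: 30.0
```

Run:
```python
from h import *
s=ctrl.observe();print(s["eef_pos"],s["tcp_rot"],s["ft_force"])
print(go([.5420,-.0338],.1,62.8))
```

```text
[ 0.54069385 -0.03328387  0.10720302] [-7.37389133e-01 -3.05348779e+00  2.75051203e-04] [ 0.14691989 -0.26502462 -2.12076207]
[-0.0047, 0.0005, 0.024, -0.0001, -0.0001, 0.0003]
```

Request:
step_arm([
  [[-0.003, 0, 0, 0, 0, 0, 1], [-0.003, 0, 0.008, 0, 0, 0, 1], [-0.003, 0, 0.016, 0, 0, 0, 1], [-0.003, 0, 0.016, 0, 0, 0, 1]],
])

```text
time: 14.0
eef_pos: [0.5413, -0.0337, 0.1022]
tcp_rot: [-0.737, -3.053, 0.0]
ft_force: [0.4, -0.9, -1.9]
width: 0.0496
gripper_force: 30.0
```

Request:
step_arm([
  [[0, 0, 0.008, 0, 0, 0, 1], [0, 0, 0.016, 0, 0, 0, 1], [0, 0, 0.016, 0, 0, 0, 1]],
])

```text
time: 14.3
eef_pos: [0.5413, -0.0337, 0.0974]
tcp_rot: [-0.737, -3.053, 0.0]
ft_force: [0.2, -0.0, -2.7]
width: 0.0498
gripper_force: 30.0
```

Request:
step_arm([
  [[0, 0, 0.008, 0, 0, 0, 1], [0, 0, 0.014, 0, 0, 0, 1], [0, 0, 0.014, 0, 0, 0, 1]],
])

```text
time: 14.6
eef_pos: [0.5414, -0.0337, 0.0933]
tcp_rot: [-0.737, -3.053, 0.0]
ft_force: [-0.4, -0.7, -1.9]
width: 0.0499
gripper_force: 30.0
```

Request:
step_arm([
  [[0, 0, 0.008, 0, 0, 0, 1], [0, 0, 0.014, 0, 0, 0, 1], [0, 0, 0.014, 0, 0, 0, 1]],
])

```text
time: 14.9
eef_pos: [0.5418, -0.0337, 0.09]
tcp_rot: [0.738, 3.054, 0.001]
ft_force: [-2.1, 0.2, 4.5]
width: 0.0495
gripper_force: 30.0
```

Request:
step_arm([
  [[0, 0, 0.005, 0, 0, 0, 1], [0, 0, 0.01, 0, 0, 0, 1], [0, 0, 0.01, 0, 0, 0, 1]],
])

```text
time: 15.2
eef_pos: [0.5418, -0.0337, 0.0871]
tcp_rot: [0.738, 3.054, 0.001]
ft_force: [-2.2, -0.1, 6.5]
width: 0.0495
gripper_force: 30.0
```

Request:
step_arm([
  [[0, 0, 0.004, 0, 0, 0, 1], [0, 0, 0.008, 0, 0, 0, 1], [0, 0, 0.008, 0, 0, 0, 1]],
])

```text
time: 15.5
eef_pos: [0.5418, -0.0337, 0.0869]
tcp_rot: [-0.738, -3.054, -0.002]
ft_force: [-9.0, 1.3, 19.3]
width: 0.0496
gripper_force: 30.0
```

Request:
step_arm([
  [[0.002, 0, 0, 0, 0, 0, 1], [0.003, 0, 0, 0, 0, 0, 1], [0.003, 0, 0, 0, 0, 0, 1]],
])

```text
time: 15.8
eef_pos: [0.5418, -0.0338, 0.0869]
tcp_rot: [0.737, 3.052, 0.002]
ft_force: [-6.4, 0.1, 17.6]
width: 0.0497
gripper_force: 30.0
```

Run:
```python
from h import *
im,c=shot("scene")
cv2.imwrite("pics/s6.png",cv2.resize(im[140:260,200:360],(800,600),interpolation=cv2.INTER_CUBIC)[:,:,::-1])
s=ctrl.observe();print(s["eef_pos"],s["ft_force"],s["torque"],s["tcp_rot"],s["width"])
```

```text
[ 0.54179703 -0.03374588  0.08692481] [-6.74860305  0.38315956 17.25283203] [-0.21034342  1.54844966  0.03525537] [7.37405806e-01 3.05190006e+00 1.72981197e-03] 0.04977977571580631
```

View pics/s6.png

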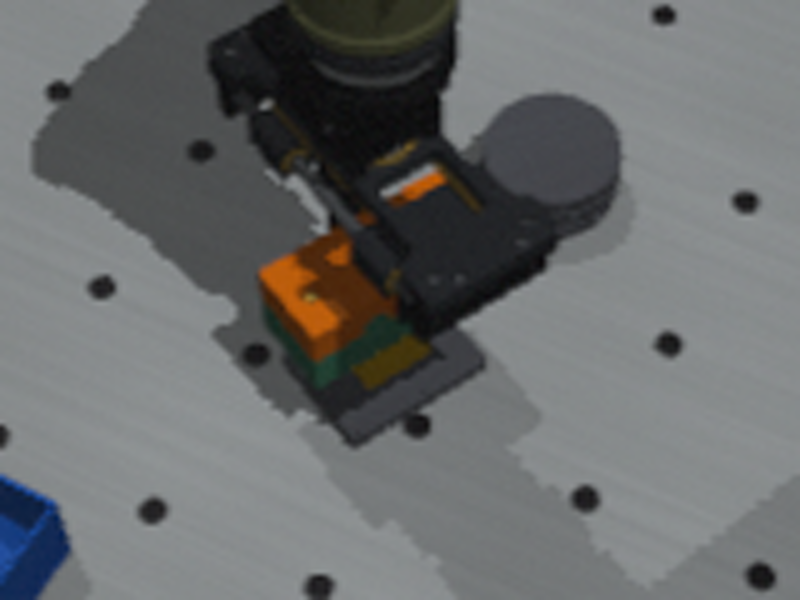

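The picture shows the cover closed on the base with no visible gap, and the dowel tip in its hole at (310,297). I'll relieve the side force a little more and add some push.

Request:
step_arm([
  [[0.003, 0, 0.001, 0, 0, 0, 1], [0.005, 0, 0.003, 0, 0, 0, 1], [0.005, 0, 0.003, 0, 0, 0, 1], [0.005, 0, 0.003, 0, 0, 0, 1], [0.005, 0, 0.003, 0, 0, 0, 1], [0.005, 0, 0.003, 0, 0, 0, 1], [0.005, 0, 0.003, 0, 0, 0, 1], [0.005, 0, 0.003, 0, 0, 0, 1]],
])

```text
time: 16.65
eef_pos: [0.5418, -0.0337, 0.0869]
tcp_rot: [0.737, 3.049, 0.002]
ft_force: [-4.3, -0.6, 20.6]
width: 0.0498
gripper_force: 30.0
```

```bash
python3 -c "
from workcell import ctrl
print(ctrl.hand_in())"
```

```text
the job is handed in; nothing more can be done
None
```

The base is on the riser (about 1 mm off centre), the cover is fitted over both dowels with no gap visible, and the gripper is holding the pair shut with about 20 N; handed in at about 17 s, no verdict returned.

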